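# Feel for the latch notch of a test station and pop its lid

### The arm

A 6-joint arm with a two-finger parallel gripper is mounted at the origin on the work surface. World frame = base frame: x ahead of the robot, y to its left, z up, the work surface at z = 0. Lengths are in m, angles in rad, forces in N, time in s.
With the tool pointing down it reaches from about 0.375 to 0.9 m from the base axis. Payload 3.1 kg.
Tool frame: the origin (TCP) lies on the centre line of the jaws, within the pads' length; the fingertips stand 25 mm ahead of it and the grasp point (between the pads) lies 6 mm ahead of it; x points along the fingers, y is the direction in which the jaws open and shut, and the axes are right-handed (so a half turn about x gives the same grasp; the last joint's range is limited). The gripper opens to 87 mm and grips with 3 to 60 N. Pads are 19 mm wide; open, the fingers measure 117 mm over their backs; the gripper's body (75 mm by 190 mm) begins 51 mm behind the grasp point.
Start: joints at [-1.337, 0.527, 1.433, -0, 1.181, -0.178], TCP at [0.251, -0.572, 0.248] pointing down, gripper open.
Joint ranges: [-3.08, 3.08], [-0.75, 2.2], [0.22, 2.44], [-1.43, 4.57], [0, 2.65], [-2.85, 2.85]. Speed limits (rad/s): [2.79, 2.79, 3.14, 3.14, 3.14, 3.14].

### API

Orientations are given as a unit quaternion [x, y, z, w].
In Python, from rig import robot gives the robot as it stands. The module is installed in compiled form; this text tells all that it offers.
- The arm moves only by the tool move_arm, never from a script. Its argument "commands" is a list of rows, each a list of 5 numbers: the gripper's target within -1 to 1 (shut at 1, half-way at 0, fully open at -1), then the shift along the tool's x, y, z in mm, then the turn about the tool's x in degrees. A call has 1 to 8 rows; each row is the pose to reach, as a shift and turn from the pose commanded when the call began, along the tool's axes at that moment; what a row does not reach only later rows make up. A row lasts 1/12 s, in which the tool goes at most 41.7 mm and 7.16 degrees, less where a joint would pass 70% of its speed; a pose out of reach is approached as far as the arm can. A call with a gripper value outside its range is refused whole. The fingers move at their own pace and stop on an object; "newtons" is the grip in N (left out, the last holds). Time passes only in rows, so rows that repeat a pose let the fingers close. It gives the time, the measured TCP pose, the force and the opening at its end, in the units of the state.
- robot.get_obs(): the state, without advancing time (a new reading comes with each control period).
- robot.camera(name): name is "scene" or "top" or "wrist"; returns a dict with "image" (400x640x3 uint8, red, green, blue), "fx", "fy", "cx", "cy" (pixels), "xyz" and "rotation" of the camera in the world; the wrist camera has in their place "tool_from_camera" (4x4, takes a point from camera to tool coordinates, whose origin is the TCP and whose axes are the tool frame's). Camera axes: x right, y down, z forward; pixel columns grow to the right and rows downward; lengths in m; the calibration is good to about 2 mm. A picture is of the moment at which its call begins: read the wrist's pose just before it. There is no depth.
- robot.hand_in(): hands the job in, once; it reports no verdict.
Trained networks look in a picture, given as the dict that the camera call returned (one of the last four; its "shot" number tells which), for a name from the list of things; names that differ only in an ending like _2 or _b are one class to them, and where a whole thing is asked for, a point or a joint stands for the part that bears it (a point fixed in the world has none). Each returns a list of dicts, best first, with "p" (0 to 1); they miss things now and then, are a little off and sometimes report something else, mostly with a low value. They report only what shows in the picture. A call takes as long as a camera call.
- robot.regions_of(picture, name): "pixels" (400x640 bool, what is visible of it) and "bbox" ([left, top, right, bottom] in pixels, round what is visible of it).
The state is a dict: "time": time; "q": joint angles; "joint_velocities": joint speeds; "joint_torque": joint torques, N m; "position": TCP position; "tool_rot": TCP orientation; "ft_force": force on the tool from outside, world axes, zero at the start; "moment": the same for the moment, N m; "grip_width": finger opening in m.
Only numpy, scipy, OpenCV 4.12 (cv2) and the standard library are available. Lean on these libraries where they do the work, as an engineer would, in place of code of your own. Each camera call takes 0.05 s, during which the arm holds its last target.

### The job

Pop open the lid of the blue test station by its latch, which sits in a notch somewhere along the black bar in front of the lid: rest a fingertip lightly on top of the bar at its left end (seen from the robot), feel your way along to the notch, press down the paddle inside until the lid springs ajar, then let the paddle up and move clear. Do not press hard or raise the lid any further, and leave the load cell, the weight and the loose keypad where they are.

Things in the scene. Friction and masses are not known exactly. Their poses are not given: they have to be found in the camera images.
- station: low blue test station, fixed to the bench, 284 mm deep (x) by 470 mm wide (y); origin at the centre of its underside; x points away from the robot, y left, z up. Its top front edge is a black bar; behind it, x = -104 to +100 mm, y = -113 to +113 mm, lies the shut lid (aluminium frame, window), its top level with the bar's. Aluminium corner decks, 103 mm above the bench, cover |y| over 116 mm
- bar_left (a point): left end of the visible black bar, on its top, at station x = -123, y = +115, z = 100 mm; axes as the station's. The bar is rigid and 34 mm deep (station x = -140 to -106 mm); its flat top runs 230 mm to the right from here, at 100 mm above the bench, broken only by the notch. It is flanked at both ends by the corner decks, 3 mm higher
- bar_right (a point): right end of the visible black bar, on its top (station y = -115 mm). The bar is clamped at a different place on every station, so its notch has its centre anywhere from station y = -75 to +35 mm: not told, find it by touch or sight. The notch is 50 mm wide along the bar, cut through its full depth, open to the top and the front; 14 mm down in it lies a dark grey ribbed paddle 46 mm wide
- latch (a joint): how far the sprung paddle in the notch is pressed straight down, m: 0 at rest (its top 86 mm above the bench), stop at 0.007. It needs about 3.5 N at first and 6.5 N at the stop; its bolt lets the lid go by 0.005. Let go, it springs back up; the lid stays ajar
- lid (a joint): opening angle of the lid, rad: 0 shut; hinged along its far edge (x = +100 mm, 94 mm above the bench). Once unlatched its spring strut lifts it within half a second to about 0.09 and holds it there: the front edge, 204 mm from the hinge, then stands some 18 mm higher. It should not be raised by hand beyond that
- load_cell_center (a point): centre of the body of the red load cell, 40 x 40 x 55 mm with a 10 mm stud on top, standing loose on the right corner deck (y about -178 mm of the station); bystander
- weight_center (a point): half-way up the brass calibration weight, 36 mm across, 45 mm tall, standing loose on the left corner deck (y about +178 mm of the station); bystander
- keypad_center (a point): centre of the loose light grey keypad, 128 x 90 x 20 mm, lying on the bench to the right of the station; bystander

How it is judged:
By the outcome, as a careful person would: the job done as asked, in the order asked, and still so for the second after the job is handed in, with the robot touching nothing.
It also fails if it takes over 58 s, if anything falls off the work surface, if the arm or the gripper's body presses on something with over 40 N, if the wrist force passes 120 N, or if a joint passes its speed limit or range.

## Working session

There is one attempt and no reset: what is moved stays moved. The work goes in short steps, Python scripts to look and compute and a tool call to move; the robot and the scene stay as the last step left them, time stands still between calls to the robot, and variables do not carry over. Pictures are saved under pics/ and viewed, and the job is handed in when it is done.

Besides the shell and the picture viewer there is one more tool, called after "Emit:" as name([rows], argument=value, ...), one row to a line, values as JSON. move_arm: Moves the arm, as the interface text tells. Its arguments: {"type":"object","properties":{"commands":{"type":"array","items":{"type":"array","items":{"type":"number"}}},"newtons":{"type":"number"}},"required":["commands"]}

```bash
mkdir -p pics; python3 - <<'E'
from rig import robot
import cv2
o=robot.get_obs()
for k in ("time","position","tool_rot","ft_force","grip_width"): print(k,o[k])
for n in ("scene","top"):
    c=robot.camera(n); cv2.imwrite(f"pics/{n}0.png",c["image"][:,:,::-1])
    print(n,c["fx"],c["fy"],c["cx"],c["cy"],c["xyz"],c["rotation"])
    for t in ("bar_left","station","latch","lid","load_cell_center","weight_center","keypad_center"):
        try: print(t,[(round(float(r["p"]),2),r["bbox"]) for r in robot.regions_of(c,t)][:3])
        except Exception as e: print(t,e)
E
```

```text
time 0.0
position [ 0.25060053 -0.57183     0.24658704]
tool_rot [-0.69207573 -0.14565454  0.69212366 -0.14415539]
ft_force [0.96893363 0.52762757 0.00763646]
grip_width 0.08715583272101139
scene 371.2249805761513 371.2249805761513 313.64970071625766 190.31115640743656 [1.03437833 0.49952325 0.81239731] [ 0.28317663  0.86653463 -0.39053062 -0.12811936]
bar_left [(0.59, [240.7, 177.3, 463.9, 367.7])]
station [(0.58, [242.6, 176.7, 462.9, 365.4])]
latch []
lid [(0.63, [289.5, 202.4, 410.6, 296.7])]
load_cell_center [(0.85, [287.9, 190.1, 308.1, 218.4])]
weight_center [(0.75, [401.4, 274.6, 419.0, 297.3])]
keypad_center [(0.57, [255.4, 133.8, 291.6, 157.4])]
top 478.14033226637565 478.14033226637565 322.51074403746856 200.89954302850106 [ 0.4791491  -0.15242532  1.35202299] [-0.70518246  0.70749307 -0.02286679  0.04060007]
bar_left [(0.78, [157.7, 123.9, 349.2, 268.7])]
station [(0.75, [155.6, 120.4, 354.1, 268.6])]
latch [(0.53, [259.4, 233.9, 276.2, 250.8])]
lid [(0.64, [202.0, 150.3, 298.4, 241.1])]
load_cell_center [(0.76, [303.7, 166.6, 326.5, 189.1])]
weight_center [(0.57, [177.6, 197.1, 188.5, 208.8])]
keypad_center [(0.96, [448.4, 221.0, 497.5, 274.8])]
```

View pics/scene0.png

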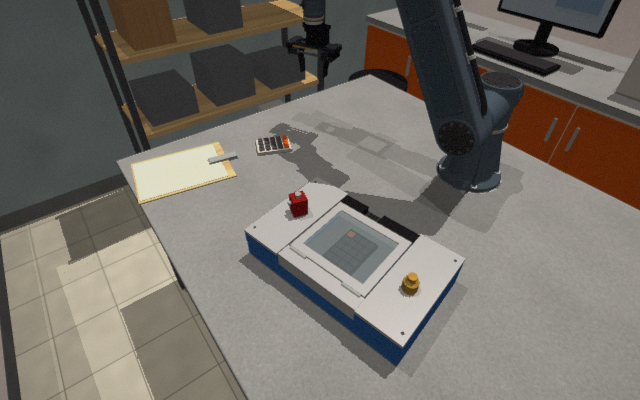

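```bash
python3 -c "
import cv2
i=cv2.imread('pics/top0.png')[110:280,140:370]
cv2.imwrite('pics/top0z.png',cv2.resize(i,None,fx=3.4,fy=3.4,interpolation=cv2.INTER_CUBIC))"
```

```text
(no output)
```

View pics/top0.png

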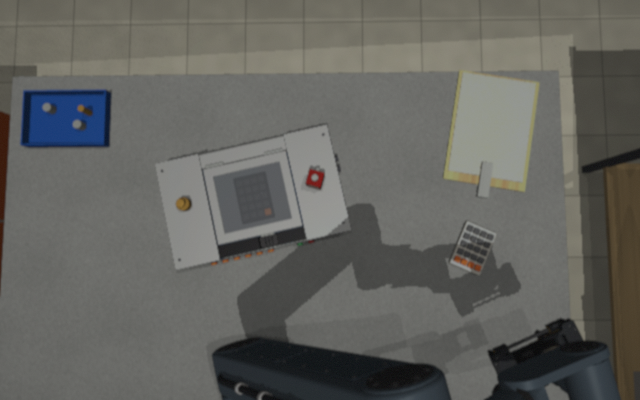

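View pics/top0z.png

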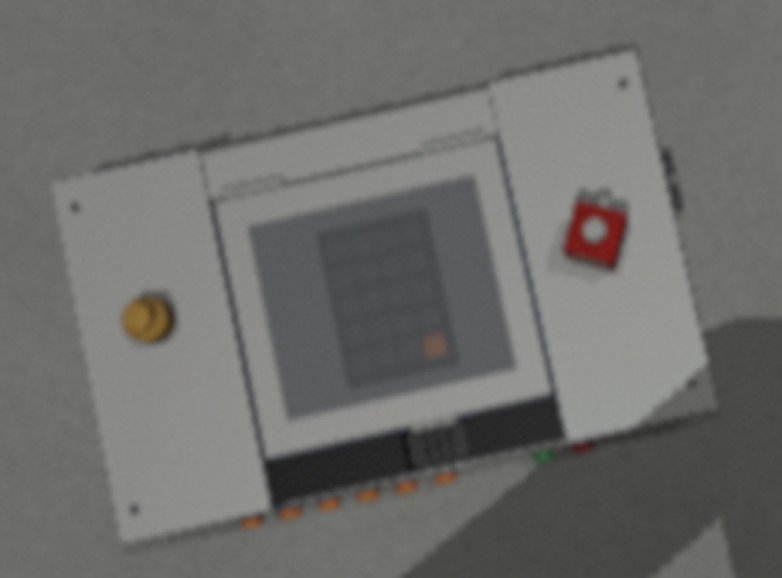

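The top view shows the notch near zoomed (438,442), which is full-image (269,240). The bar runs from zoomed (270,480) to (560,418). Next I fit the station pose from the deck corners.

```bash
cat > h.py <<'E'
import numpy as np
from scipy.spatial.transform import Rotation as R
from scipy.optimize import least_squares
TOP=dict(f=478.14033,cx=322.5107,cy=200.8995,p=np.array([0.4791491,-0.15242532,1.35202299]),R=R.from_quat([-0.70518246,0.70749307,-0.02286679,0.04060007]).as_matrix())
def ray(u,v,z,c=TOP):
    d=c["R"]@np.array([(u-c["cx"])/c["f"],(v-c["cy"])/c["f"],1]); return c["p"]+d*(z-c["p"][2])/d[2]
def zoom(a,b): return 140+(a+.5)/3.4-.5,110+(b+.5)/3.4-.5
E
python3 - <<'E'
from h import *
im=[(125,543),(716,408),(636,48),(55,183)]
st=np.array([[-142,235],[-142,-235],[142,-235],[142,235]])/1000
P=np.array([ray(*zoom(*p),.103)[:2] for p in im]); print(P)
print([np.linalg.norm(P[i]-P[i-1]) for i in range(4)])
def f(x):
    c,s=np.cos(x[2]),np.sin(x[2]); return ((st@np.array([[c,s],[-s,c]])+x[:2])-P).ravel()
r=least_squares(f,[.5,0,0]); print(r.x,np.degrees(r.x[2]),r.fun.round(4))
x=r.x;c,s=np.cos(x[2]),np.sin(x[2])
w2s=lambda p:np.array([[c,s],[-s,c]])@(p-x[:2])
for n,p,z in (("notch L",(408,448),.1),("notch R",(467,432),.1),("barL f",(272,505),.1),("barL b",(268,460),.1),("barR f",(566,440),.1),("barR b",(556,396),.1),("cell",(595,228),.168),("weight",(150,318),.148)):
    print(n,w2s(ray(*zoom(*p),z)[:2]).round(4))
for n,q in (("bar_left",(-.123,.115)),("start",(-.123,.095)),("bar_right",(-.123,-.115))):
    print(n,np.array([[c,-s],[s,c]])@np.array(q)+x[:2])
from rig import robot
o=robot.get_obs(); M=R.from_quat(o["tool_rot"]).as_matrix(); print(M.round(3))
w=robot.camera("wrist"); print(w["tool_from_camera"],w["fx"])
E
```

```text
[[ 0.41395649  0.26066577]
 [ 0.51614468 -0.19328714]
 [ 0.7977641  -0.13279388]
 [ 0.69381984  0.32312021]]
[np.float64(0.28674736933135037), np.float64(0.46531244202421645), np.float64(0.2880432777787736), np.float64(0.467613156682854)]
[0.60542128 0.06442624 0.2208316 ] 12.652718695662548 [ 0.0014  0.0019  0.0022 -0.0027 -0.0023 -0.001  -0.0013  0.0017]
notch L [-0.1209  0.006 ]
notch R [-0.119  -0.0411]
barL f [-0.1404  0.1176]
barL b [-0.1059  0.1136]
barR f [-0.1419 -0.1142]
barR b [-0.1072 -0.114 ]
cell [ 0.0035 -0.1727]
weight [0.015  0.1675]
bar_left [0.46021853 0.14969148]
start [0.46459935 0.13017717]
bar_right [ 0.51059798 -0.07472311]
[[ 0.     0.401 -0.916]
 [-0.    -0.916 -0.401]
 [-1.     0.     0.   ]]
[[-2.18735421e-03 -3.06441840e-01  9.51886871e-01 -1.36832931e-01]
 [ 9.99997220e-01 -1.50840794e-03  1.81230447e-03 -1.54402032e-04]
 [ 8.80467793e-04  9.51888189e-01  3.06444287e-01 -8.50528849e-02]
 [ 0.00000000e+00  0.00000000e+00  0.00000000e+00  1.00000000e+00]] 279.6180664718806
```

Station fit: (0.605, 0.064) m, yaw 12.65°. Residuals are under 3 mm and the bar's ends land within about 3 mm of their stated positions. By sight, the notch is at station y of about -18 mm. I close the fingers and travel over the left end of the bar.

Emit:
move_arm([
  [1, 0, -15, -13, 0],
  [1, 0, -45, -38, 0],
  [1, 0, -77, -66, 0],
  [1, 0, -109, -93, 0],
  [1, 0, -141, -120, 0],
  [1, 0, -173, -147, 0],
  [1, 0, -205, -175, 0],
  [1, 0, -237, -202, 0],
], newtons=10)

```text
time: 1.52
position: [0.3403, -0.275, 0.2478]
tool_rot: [0.692, 0.144, -0.692, 0.145]
ft_force: [1.8, -0.0, -0.6]
grip_width: 0.0415
```

Emit:
move_arm([
  [1, 0, -31, -26, 0],
  [1, 0, -62, -53, 0],
  [1, 0, -93, -79, 0],
  [1, 0, -124, -106, 0],
  [1, 0, -155, -132, 0],
  [1, 0, -186, -159, 0],
  [1, 0, -217, -185, 0],
  [1, 0, -240, -205, 0],
])

```text
time: 2.18
position: [0.4318, 0.0282, 0.2479]
tool_rot: [0.692, 0.145, -0.692, 0.145]
ft_force: [0.3, -0.4, -0.8]
grip_width: 0.0008
```

Emit:
move_arm([
  [1, 10, -30, -25, 5.5],
  [1, 25, -60, -50, 11],
  [1, 40, -82, -70, 11],
  [1, 60, -82, -70, 11],
  [1, 75, -82, -70, 11],
  [1, 75, -82, -70, 11],
])

```text
time: 2.68
position: [0.4608, 0.1293, 0.1702]
tool_rot: [-0.701, -0.079, 0.705, -0.078]
ft_force: [-0.3, -1.2, 0.0]
grip_width: 0.001
```

```bash
python3 - <<'E'
from h import *
from rig import robot
import cv2
o=robot.get_obs()
c=robot.camera("wrist"); t=robot.camera("top")
cv2.imwrite("pics/w1.png",c["image"][:,:,::-1])
cv2.imwrite("pics/t1.png",cv2.resize(t["image"][110:280,140:370,::-1],None,fx=3.4,fy=3.4))
M=R.from_quat(o["tool_rot"]).as_matrix();print(M.round(3),o["position"],o["ft_force"],np.array(o["q"]).round(2))
# overlay projection of station points, nominal pose
T=np.array(c["tool_from_camera"]); a=.22083;ca,sa=np.cos(a),np.sin(a)
for n,p in (("barL front",(-.140,.115,.1)),("barL back",(-.106,.115,.1)),("notch L",(-.14,.006,.1)),("notch R",(-.14,-.042,.1)),("barR f",(-.14,-.115,.1)),("tgt",(-.124,.097,.1))):
    w=np.array([.60542+ca*p[0]-sa*p[1],.06443+sa*p[0]+ca*p[1],p[2]])
    q=M.T@(w-o["position"]); k=T[:3,:3].T@(q-T[:3,3]); print(n,c["fx"]*k[0]/k[2]+c["cx"],c["fy"]*k[1]/k[2]+c["cy"],"tool",q.round(4))
E
```

```text
[[-0.006  0.221 -0.975]
 [-0.    -0.975 -0.221]
 [-1.    -0.001  0.006]] [0.46084621 0.12926173 0.170174  ] [-0.32746554 -1.16485423  0.04928986] [ 0.04  0.46  1.87 -0.    0.82  1.39]
barL front 293.01824993487685 235.96647419603127 tool [ 0.0703 -0.02    0.0127]
barL back 291.8448459427094 196.01679060878865 tool [ 0.0701 -0.02   -0.0213]
notch L 427.18711259656305 236.0147503870161 tool [0.0702 0.089  0.0129]
notch R 486.2107152850705 236.03598806213296 tool [0.0701 0.137  0.013 ]
barR f 575.9056339566362 236.06826178748366 tool [0.07   0.21   0.0131]
tgt 315.1470469957074 217.65174530259608 tool [ 0.0702 -0.002  -0.0033]
```

View pics/w1.png

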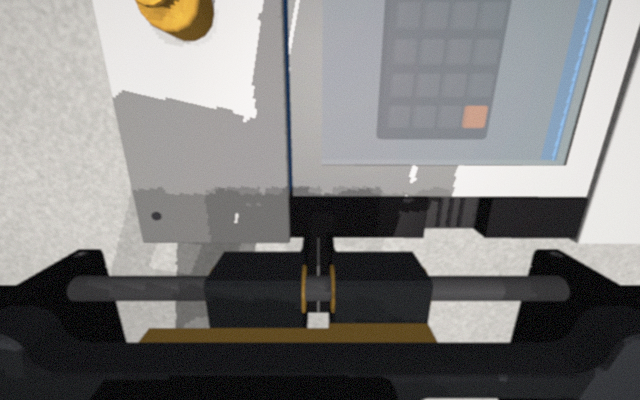

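View pics/t1.png

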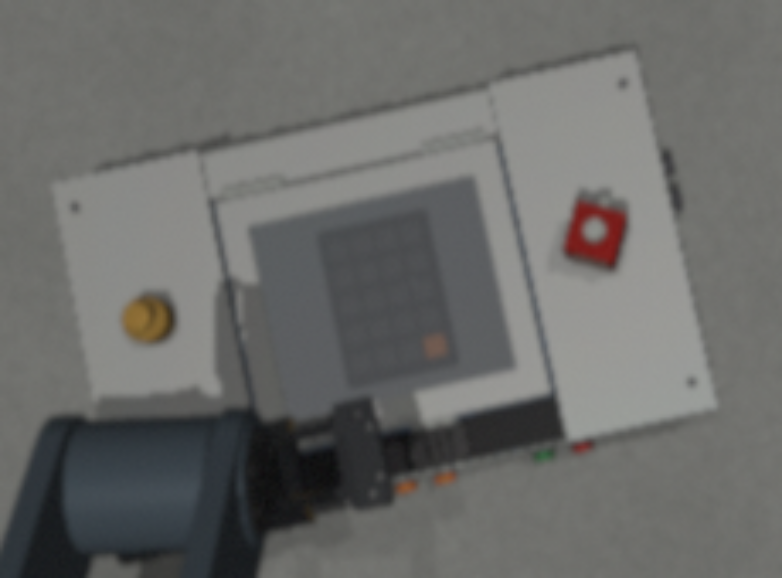

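The wrist view puts the bar's left end at column 291, its edges at rows 197–237 and the notch at columns 425–486. All of these match the projected fit within about 2 px. The lid, weight and load cell are clear of the gripper. Now I descend.

Emit:
move_arm([
  [1, 12, -1, -2, 0],
  [1, 24, -2, -3, 0],
  [1, 34, -2, -3, 0],
  [1, 38, -2, -3, 0],
  [1, 38, -2, -3, 0],
  [1, 38, -2, -3, 0],
])

```text
time: 3.28
position: [0.4659, 0.1308, 0.1354]
tool_rot: [0.703, 0.078, -0.702, 0.078]
ft_force: [-0.1, 0.1, -0.4]
grip_width: 0.0005
```

Emit:
move_arm([
  [1, 1, 0, 0, 0],
  [1, 2, 0, 0, 0],
  [1, 2, 0, 0, 0],
])

```text
time: 3.53
position: [0.4655, 0.1311, 0.133]
tool_rot: [0.703, 0.078, -0.702, 0.078]
ft_force: [-1.0, 0.5, -0.2]
grip_width: 0.0004
```

Emit:
move_arm([
  [1, 1, 0, 1, 0],
  [1, 2, 0, 2, 0],
  [1, 3, 0, 2, 0],
  [1, 4, 0, 2, 0],
  [1, 5, 0, 2, 0],
  [1, 5, 0, 2, 0],
  [1, 5, 0, 2, 0],
])

```text
time: 4.12
position: [0.4632, 0.1307, 0.1274]
tool_rot: [-0.703, -0.078, 0.703, -0.078]
ft_force: [0.4, -0.6, -0.1]
grip_width: 0.0003
```

Emit:
move_arm([
  [1, 1, 0, 0, 0],
  [1, 1, 0, 0, 0],
  [1, 1, 0, 0, 0],
])

```text
time: 4.37
position: [0.4632, 0.1307, 0.1265]
tool_rot: [-0.703, -0.078, 0.703, -0.078]
ft_force: [-0.2, -0.8, -0.3]
grip_width: 0.0007
```

Emit:
move_arm([
  [1, 0.5, 0, 0, 0],
  [1, 0.5, 0, 0, 0],
  [1, 0.5, 0, 0, 0],
])

```text
time: 4.62
position: [0.4633, 0.1307, 0.1261]
tool_rot: [0.703, 0.078, -0.703, 0.078]
ft_force: [0.6, -0.3, 0.6]
grip_width: 0.0002
```

Emit:
move_arm([
  [1, 0.5, 0, 0, 0],
  [1, 0.5, 0, 0, 0],
  [1, 0.5, 0, 0, 0],
])

```text
time: 4.87
position: [0.4632, 0.1307, 0.1255]
tool_rot: [-0.703, -0.078, 0.703, -0.078]
ft_force: [0.5, -0.3, 0.9]
grip_width: 0.0008
```

Emit:
move_arm([
  [1, 0.3, 0, 0, 0],
  [1, 0.3, 0, 0, 0],
  [1, 0.3, 0, 0, 0],
])

```text
time: 5.12
position: [0.4633, 0.1307, 0.1254]
tool_rot: [0.703, 0.078, -0.703, 0.078]
ft_force: [0.2, -0.6, 2.6]
grip_width: 0.0007
```

Emit:
move_arm([
  [1, 0.3, 0, 0, 0],
  [1, 0.3, 0, 0, 0],
  [1, 0.3, 0, 0, 0],
])

```text
time: 5.37
position: [0.4632, 0.1307, 0.1254]
tool_rot: [0.703, 0.078, -0.703, 0.078]
ft_force: [-1.3, 0.3, 5.2]
grip_width: 0.0008
```

Contact on the bar is at TCP z = 0.1254, so the tip is at 0.1004 as expected. I ease off to a light touch and slide right.

Emit:
move_arm([
  [1, -0.2, 0, 0, 0],
  [1, -0.2, 1, 0, 0],
  [1, -0.2, 3, 0, 0],
  [1, -0.2, 6, 0, 0],
  [1, -0.2, 9, 0, 0],
  [1, -0.2, 12, 0, 0],
])

```text
time: 5.87
position: [0.4662, 0.1194, 0.1254]
tool_rot: [0.703, 0.078, -0.702, 0.077]
ft_force: [-0.9, 3.8, 5.0]
grip_width: 0.0003
```

Emit:
move_arm([
  [1, 0, 3, 0, 0],
  [1, 0, 6, 0, 0],
  [1, 0, 9, 0, 0],
  [1, 0, 12, 0, 0],
])

```text
time: 6.2
position: [0.4688, 0.1076, 0.1254]
tool_rot: [0.703, 0.078, -0.703, 0.077]
ft_force: [-0.9, 4.1, 5.2]
grip_width: 0.0009
```

Emit:
move_arm([
  [1, -0.3, 3, 0, 0],
  [1, -0.3, 6, 0, 0],
  [1, -0.3, 9, 0, 0],
  [1, -0.3, 12, 0, 0],
])

```text
time: 6.53
position: [0.4712, 0.0954, 0.1254]
tool_rot: [-0.703, -0.078, 0.703, -0.078]
ft_force: [-0.2, 2.5, 3.6]
grip_width: 0.0005
```

Emit:
move_arm([
  [1, 0, 3, 0, 0],
  [1, 0, 6, 0, 0],
  [1, 0, 9, 0, 0],
  [1, 0, 12, 0, 0],
])

```text
time: 6.87
position: [0.4738, 0.0835, 0.1254]
tool_rot: [-0.703, -0.078, 0.703, -0.078]
ft_force: [-1.4, 1.6, 2.9]
grip_width: 0.0005
```

Emit:
move_arm([
  [1, 0, 3, 0, 0],
  [1, 0, 6, 0, 0],
  [1, 0, 9, 0, 0],
  [1, 0, 12, 0, 0],
  [1, 0, 15, 0, 0],
])

```text
time: 7.28
position: [0.4771, 0.0689, 0.1254]
tool_rot: [-0.703, -0.078, 0.703, -0.078]
ft_force: [-0.4, 1.5, 2.8]
grip_width: 0.0006
```

Emit:
move_arm([
  [1, 0, 3, 0, 0],
  [1, 0, 6, 0, 0],
  [1, 0, 9, 0, 0],
  [1, 0, 12, 0, 0],
  [1, 0, 15, 0, 0],
])

```text
time: 7.7
position: [0.4803, 0.0543, 0.1254]
tool_rot: [-0.703, -0.078, 0.703, -0.078]
ft_force: [0.4, 1.6, 2.5]
grip_width: 0.0002
```

Emit:
move_arm([
  [1, 0, 3, 0, 0],
  [1, 0, 6, 0, 0],
  [1, 0, 9, 0, 0],
  [1, 0, 12, 0, 0],
])

```text
time: 8.03
position: [0.483, 0.0425, 0.1254]
tool_rot: [-0.703, -0.078, 0.703, -0.078]
ft_force: [0.1, 0.9, 0.9]
grip_width: 0.0004
```

Emit:
move_arm([
  [1, 0.2, 1, 0, 0],
  [1, 0.2, 2, 0, 0],
  [1, 0.2, 4, 0, 0],
  [1, 0.2, 4, 0, 0],
])

```text
time: 8.37
position: [0.484, 0.0385, 0.1252]
tool_rot: [0.703, 0.078, -0.703, 0.078]
ft_force: [0.4, 0.6, -0.7]
grip_width: 0.0001
```

Emit:
move_arm([
  [1, 0, 2, 0, 0],
  [1, 0, 3, 0, 0],
  [1, 0, 3, 0, 0],
])

```text
time: 8.62
position: [0.4846, 0.0357, 0.1251]
tool_rot: [-0.703, -0.078, 0.703, -0.078]
ft_force: [0.5, 0.1, 0.0]
grip_width: 0.0003
```

Emit:
move_arm([
  [1, 0, 2, 0, 0],
  [1, 0, 3, 0, 0],
  [1, 0, 3, 0, 0],
])

```text
time: 8.87
position: [0.4853, 0.0329, 0.1252]
tool_rot: [0.703, 0.078, -0.703, 0.078]
ft_force: [0.7, 0.2, -1.4]
grip_width: 0.0009
```

Emit:
move_arm([
  [1, 0, 2, 0, 0],
  [1, 0, 3, 0, 0],
  [1, 0, 3, 0, 0],
])

```text
time: 9.12
position: [0.486, 0.03, 0.1253]
tool_rot: [0.703, 0.078, -0.703, 0.078]
ft_force: [-0.2, -0.3, -0.2]
grip_width: 0.0003
```

The force vanished around station y of 0, which agrees with the notch seen there. I continue to the notch centre (about 10 mm) and probe down gently.

Emit:
move_arm([
  [1, 0, 2, 0, 0],
  [1, 0, 4, 0, 0],
  [1, 0, 7, 0, 0],
  [1, 0, 10, 0, 0],
  [1, 0, 10, 0, 0],
])

```text
time: 9.53
position: [0.4884, 0.0198, 0.1253]
tool_rot: [0.703, 0.078, -0.703, 0.078]
ft_force: [0.4, -0.2, 0.1]
grip_width: 0.0008
```

Emit:
move_arm([
  [1, 0.4, 0, 0, 0],
  [1, 0.7, 0, 0, 0],
  [1, 0.7, 0, 0, 0],
])

```text
time: 9.78
position: [0.4879, 0.0205, 0.1245]
tool_rot: [-0.703, -0.078, 0.703, -0.078]
ft_force: [-0.1, 1.3, -0.2]
grip_width: 0.0004
```

```bash
python3 - <<'E'
from rig import robot
import cv2
c=robot.camera("wrist"); o=robot.get_obs()
i=c["image"][150:300,180:460,::-1]
cv2.imwrite("pics/w2.png",cv2.resize(i,None,fx=2.8,fy=2.8,interpolation=cv2.INTER_CUBIC)); print(o["position"],o["ft_force"])
E
```

```text
[0.48788359 0.02051319 0.12448813] [-0.4230085  -0.70344858  0.2233889 ]
```

View pics/w2.png

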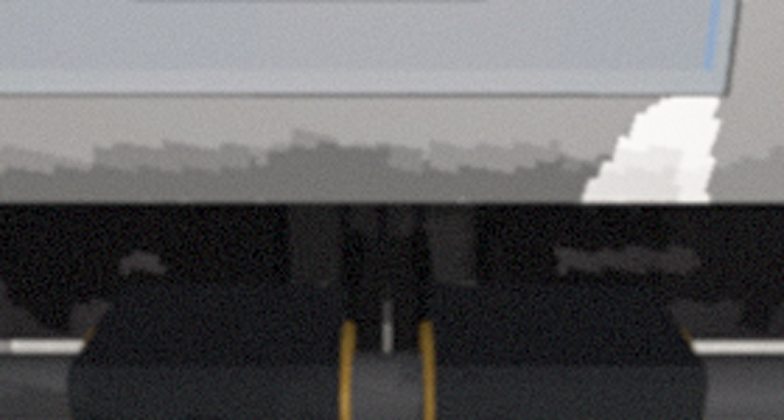

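The zoomed wrist view shows the notch at columns 290–475, with the closed fingers centred in it at 387. I go down to the paddle.

Emit:
move_arm([
  [1, 2, 0, 0, 0],
  [1, 5, 0, 0, 0],
  [1, 8, 0, 0, 0],
  [1, 10.5, 0, 0, 0],
  [1, 11.5, 0, 0, 0],
  [1, 11.5, 0, 0, 0],
  [1, 11.5, 0, 0, 0],
])

```text
time: 10.42
position: [0.4879, 0.0205, 0.1129]
tool_rot: [-0.703, -0.078, 0.703, -0.078]
ft_force: [-0.1, 0.1, 0.8]
grip_width: 0.0003
```

Emit:
move_arm([
  [1, 1, 0, 0, 0],
  [1, 2, 0, 0, 0],
  [1, 3, 0, 0, 0],
  [1, 3, 0, 0, 0],
  [1, 3, 0, 0, 0],
])

```text
time: 10.83
position: [0.4882, 0.0204, 0.1103]
tool_rot: [0.703, 0.078, -0.703, 0.078]
ft_force: [0.3, 0.3, 2.9]
grip_width: 0.0004
```

Emit:
move_arm([
  [1, 1, 0, 0, 0],
  [1, 2, 0, 0, 0],
  [1, 3, 0, 0, 0],
  [1, 3, 0, 0, 0],
])

```text
time: 11.17
position: [0.4881, 0.0204, 0.1069]
tool_rot: [0.703, 0.078, -0.703, 0.078]
ft_force: [0.1, 0.2, 2.6]
grip_width: 0.0008
```

Emit:
move_arm([
  [1, 0.5, 0, 0, 0],
  [1, 1, 0, 0, 0],
  [1, 1.5, 0, 0, 0],
  [1, 1.5, 0, 0, 0],
])

```text
time: 11.5
position: [0.4882, 0.0204, 0.1056]
tool_rot: [0.703, 0.078, -0.703, 0.078]
ft_force: [-0.6, 0.4, 5.9]
grip_width: 0.0005
```

Emit:
move_arm([
  [1, 0, 0, 0, 0],
  [1, 0, 0, 0, 0],
  [1, 0, 0, 0, 0],
  [1, 0, 0, 0, 0],
])

```text
time: 11.83
position: [0.4882, 0.0204, 0.1057]
tool_rot: [0.703, 0.078, -0.703, 0.078]
ft_force: [0.0, -0.2, 5.7]
grip_width: 0.0007
```

```bash
python3 - <<'E'
from rig import robot
import cv2
c=robot.camera("wrist"); s=robot.camera("scene"); o=robot.get_obs()
cv2.imwrite("pics/w3.png",c["image"][:,:,::-1]); cv2.imwrite("pics/s3.png",cv2.resize(s["image"][160:380,220:480,::-1],None,fx=2.6,fy=2.6,interpolation=cv2.INTER_CUBIC)); print(o["position"],o["ft_force"])
E
```

```text
[0.48818922 0.02039961 0.10571557] [-1.11321893 -0.57630507  5.02326318]
```

View pics/w3.png

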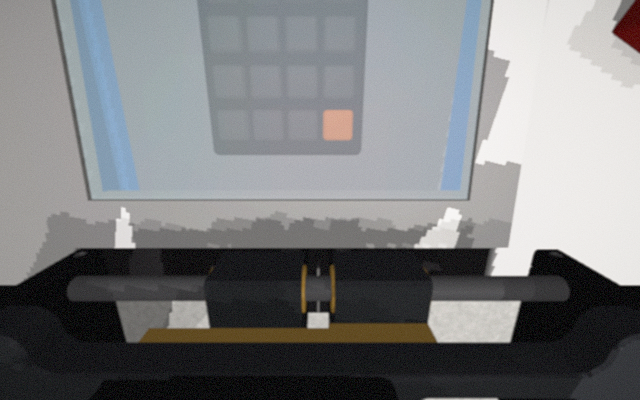

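View pics/s3.png

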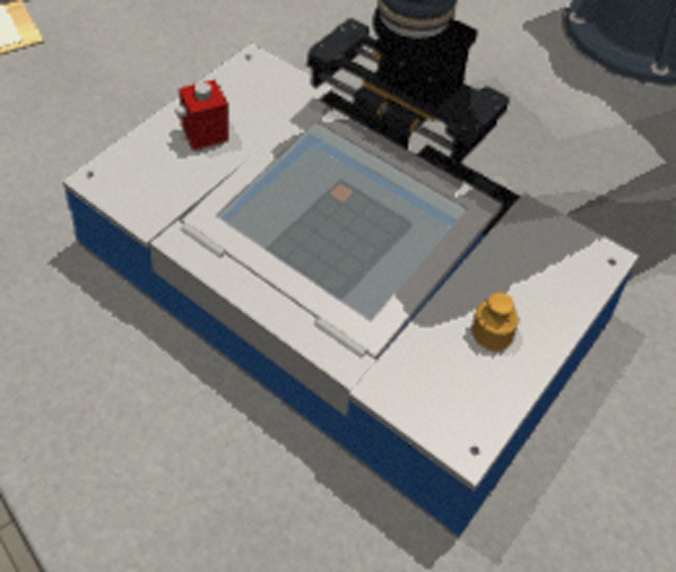

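The lid is up: its front edge now hides the bar in the wrist view (edge at row 247), and the scene view shows the side gap. The bystanders haven't moved. I let the paddle up, then withdraw forward and up.

Emit:
move_arm([
  [1, -2, 0, 0, 0],
  [1, -4, 0, 0, 0],
  [1, -6, 0, 0, 0],
  [1, -9, 0, 1, 0],
  [1, -13, 0, 2, 0],
  [1, -18, 0, 6, 0],
  [1, -28, 0, 12, 0],
  [1, -40, 0, 20, 0],
])

```text
time: 12.6
position: [0.4676, 0.016, 0.1458]
tool_rot: [-0.702, -0.078, 0.703, -0.078]
ft_force: [-0.4, -0.0, -1.2]
grip_width: 0.0006
```

Emit:
move_arm([
  [1, -15, 0, 5, 0],
  [1, -35, 0, 10, 0],
  [1, -60, 0, 15, 0],
  [1, -85, 15, 15, 0],
  [1, -110, 40, 15, 0],
  [1, -120, 70, 15, 0],
  [1, -120, 100, 15, 0],
  [1, -120, 130, 15, 0],
])

```text
time: 13.27
position: [0.4821, -0.1152, 0.2675]
tool_rot: [0.704, 0.078, -0.702, 0.079]
ft_force: [0.5, -0.4, -0.2]
grip_width: 0.0007
```

Emit:
move_arm([
  [1, 0, 30, 0, 0],
  [1, 0, 65, 0, 0],
  [1, 0, 100, 0, 0],
  [1, 0, 130, 0, 0],
  [1, 0, 150, 0, 0],
  [1, 0, 150, 0, 0],
  [1, 0, 150, 0, 0],
])

```text
time: 13.85
position: [0.5142, -0.2608, 0.2656]
tool_rot: [-0.703, -0.078, 0.703, -0.077]
ft_force: [-0.5, 1.6, -0.6]
grip_width: 0.0005
```

```bash
python3 - <<'E'
from h import *
from rig import robot
import cv2
s=robot.camera("scene"); t=robot.camera("top"); o=robot.get_obs()
cv2.imwrite("pics/t4.png",cv2.resize(t["image"][110:280,140:370,::-1],None,fx=3.4,fy=3.4,interpolation=cv2.INTER_CUBIC)); cv2.imwrite("pics/s4.png",cv2.resize(s["image"][120:380,220:480,::-1],None,fx=2.2,fy=2.2,interpolation=cv2.INTER_CUBIC)); print(o["time"],o["position"],o["ft_force"])
for n in ("load_cell_center","weight_center","keypad_center","latch"):
    for c in (s,t): print(n,[(round(float(r["p"]),2),r["bbox"]) for r in robot.regions_of(c,n)][:1])
E
```

```text
13.95 [ 0.51408015 -0.25896452  0.2655005 ] [-0.70180175 -0.08313332  0.11312489]
load_cell_center [(0.73, [289.8, 190.4, 310.4, 216.8])]
load_cell_center [(0.85, [303.5, 168.0, 323.1, 188.7])]
weight_center [(0.78, [401.9, 274.0, 418.7, 298.6])]
weight_center [(0.62, [178.2, 197.2, 190.0, 211.9])]
keypad_center [(0.74, [255.0, 135.5, 294.7, 155.6])]
keypad_center [(0.78, [449.7, 220.2, 497.7, 273.4])]
latch [(0.49, [252.2, 134.5, 291.5, 156.3])]
latch [(0.75, [259.3, 235.2, 277.9, 249.5])]
```

View pics/t4.png

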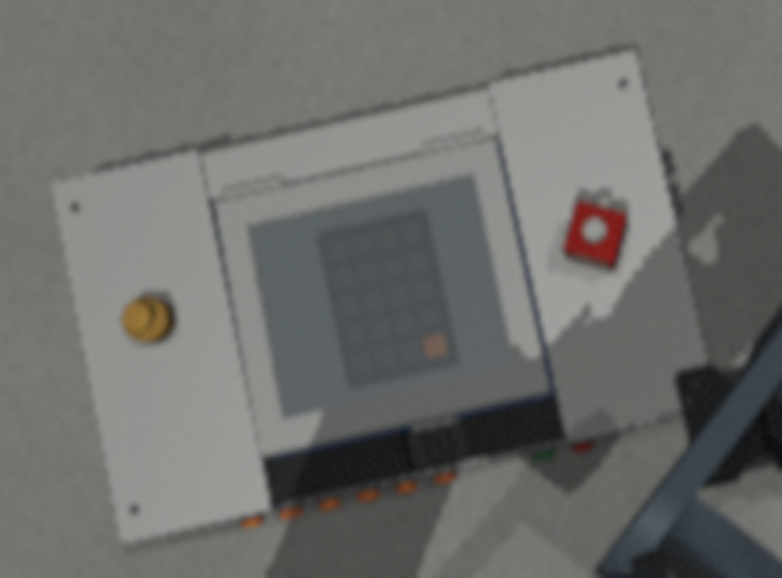

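View pics/s4.png

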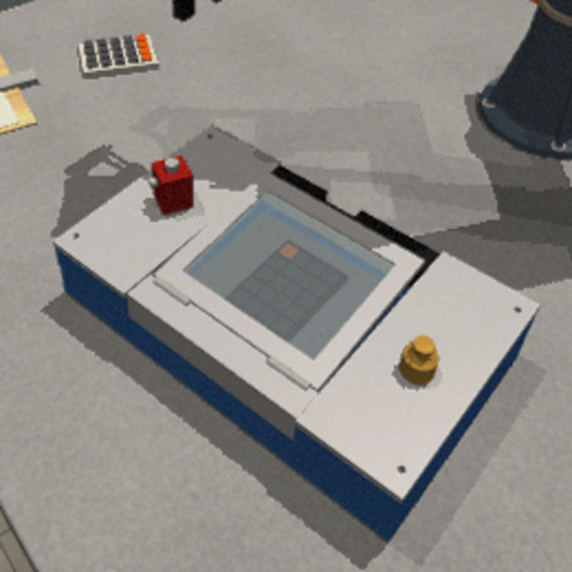

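The top view shows a blue gap line along the lid's front edge, and the bystanders haven't moved. Next I check the lid's height numerically from the wrist picture taken while the paddle was pressed, and from the scene pictures before and after.

```bash
python3 - <<'E'
from h import *
from rig import robot
import cv2
s=robot.camera("scene")
cv2.imwrite("pics/s5raw.png",s["image"][:,:,::-1])
a=cv2.imread("pics/scene0.png"); b=s["image"][:,:,::-1]
f=lambda i:cv2.resize(i[190:280,320:440],None,fx=3.3,fy=3.3,interpolation=cv2.INTER_CUBIC)
cv2.imwrite("pics/cmp.png",np.hstack([f(a),f(b)]))
Q=R.from_quat(s["rotation"]).as_matrix();ca,sa=np.cos(.22083),np.sin(.22083)
for y in (.113,-.113):
  for th in (0,.09):
    x=.1-.204*np.cos(th)-0.006*np.sin(th)*0; z=.1+.204*np.sin(th)
    w=np.array([.60542+ca*x-sa*y,.06443+sa*x+ca*y,z]); k=Q.T@(w-s["xyz"]); u,v=s["fx"]*k[0]/k[2]+s["cx"],s["fy"]*k[1]/k[2]+s["cy"]
    print(y,th,u,v,"in crop",(u-320)*3.3,(v-190)*3.3)
E
```

```text
0.113 0 410.4427026971122 242.7694390822044 in crop 298.46091890047035 174.13914897127452
0.113 0.09 411.5621165658293 238.08578758254777 in crop 302.15498466723665 158.68309902240762
-0.113 0 339.2629350785726 201.94617009526453 in crop 63.56768575928952 39.422361314372964
-0.113 0.09 339.3868050124794 197.26900670660163 in crop 63.97645654118197 23.987722131785375
```

View pics/cmp.png

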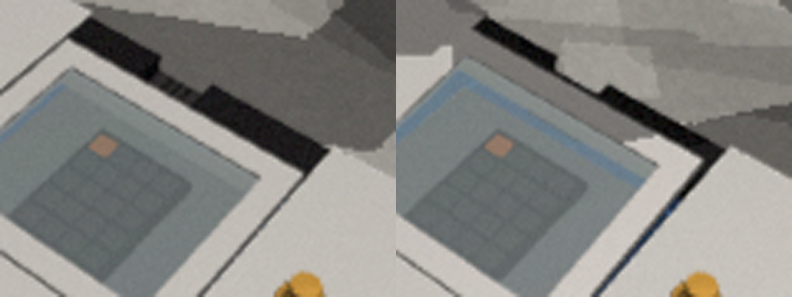

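The lid's front left corner moved from crop (302,174) to about (305,158). The projection for 0.09 rad is (302,159), so the lid is ajar by the right amount.

```bash
python3 -c "
from rig import robot
o=robot.get_obs();print(o['time'],o['ft_force']);print(robot.hand_in())"
```

```text
14.4 [-0.14615312  0.09308023 -0.39609175]
the job is handed in; nothing more can be done
None
```

The lid has sprung ajar and stayed there. I handed the job in at 14.4 s, with the arm clear and touching nothing.

- **Finding the notch:** I rested the closed fingertips on the bar at its left end and slid right. The force vanished near station y = 0. The notch's centre is at about y = -18 mm, judged mainly from the camera.
- **Touch force:** It was about 5 N for the first stretch, heavier than I wanted. I eased it to about 3 N for the rest of the slide.
- **Pressing the latch:** I pressed the paddle down about 5.8 mm at about 6 N. I then let it up and withdrew forward and up.
- **Last checks:** In the scene camera the lid's front edge matches 0.09 rad within about a pixel. The load cell, weight and keypad show within 2–3 pixels of where they started, which is about the detection noise. The wrist force is near zero.
- **Not confirmed:** From the scene camera the raised lid hides the paddle. The top view and latch detection show it in place, but I did not measure that it had sprung fully back up.

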